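# Fit the drive sleeve on the stirrer shaft until its spring button clicks

### The job

Take the steel drive sleeve with the hole in its side and slide it, mouth down, fully home onto the stirrer shaft standing up from the reactor's head, then turn it gently until the shaft's spring button pops out through the hole, and let go. The shaft's exact height and which way its button points are set by hand and not known, so feel for them; never force it (60 N of press or twist bends the shaft), and leave the plain sleeve, the bottles and the beaker where they stand.

Things in the scene. Friction and masses are not known exactly. Their poses are not given: they have to be found in the camera images.
- sleeve_mid (a point): Mid-height point (49 mm above the bottom, on the bore axis) of the loose steel drive sleeve, 0.35 to 0.55 kg, 98 mm tall with nub, standing mouth down on the table. Axes: z up the bore, +x to the side hole. Flange at the bottom 45 mm across, 5 high; tube 34 mm outside, bore 25.4, closed 60 mm up; the mouth flares to 38 mm in the lowest 10 mm. Oiled, slippery below the head.
- sleeve_head (a point): Middle of the sleeve's block head, 77 mm above the sleeve's bottom, same axes: 48 mm along x, 38 mm along y, 34 mm high (60 to 94 mm above the bottom); grip it across its 38 mm. On its top a round nub, 8 mm across, 4 mm high, lies 18 mm out towards +x, over the side hole.
- sleeve_hole (a point): Middle of the sleeve's side hole, on the outer face of the tube, 22 mm above the bottom on the +x side; same axes. The hole is 12 mm wide and 13 mm high.
- gland (a point): Centre of the gland's top, the 38 mm steel boss amid the fixed reactor's head, 150 mm above the table. The shaft rises here on the vertical axis: a dark collar 45 mm across, 6 mm thick, its underside 0 to 10 mm above the gland (not measured, fixed for the run), then a stub 24 mm across, 46 mm long, top chamfered. Axes: z up, -x the reactor's front, where the blue cup is cut out.
- button (a joint): Brass spring button, 10 mm across, round nose 6.5 mm out of the stub's side, 22 mm above the collar's top; points within 0.7 rad either way of the reactor's front, angle unknown. Value: m pressed in; 0 out, 0.0075 stop, 0.004 to 0.007 while the bore covers it. Spring 2 N at 0, 5 N at 0.006; sliding the mouth over it takes 3 to 10 N. Flange on the collar = home: button and hole level.
- reactor: The fixed small reactor: blue base 150 mm square, cup 128 mm across and 75 mm high, glass vessel, red ring 110 mm across, steel head with six ports 12 mm high at 34 mm from the axis; origin on the table under the shaft axis, axes as the gland's. Shaft and collar hold still under any permitted push or twist. The button pops when the hole faces it to about 0.1 rad, then blocks lifting.
- sleeve: The drive sleeve described above; origin at the centre of its bottom.
- spacer: Look-alike to leave alone: plain round steel sleeve without hole or nub, 40 mm across, 108 mm tall, standing; origin at the centre of its bottom.
- bottle_a: Loose glass bottle with blue cap, 76 mm across, 145 mm tall, leave alone; origin at its bottom.
- bottle_b: Another such bottle.
- bottle_c: Another such bottle.
- beaker: Loose glass beaker, 70 mm across, 85 mm tall, leave alone; origin at its bottom.

How it is judged:
On the way:
1. the sleeve is slid down over the shaft and pushes the button in (value of joint button above 0.003 m and horizontal distance between sleeve_mid and gland below 0.008 m), for 0.05 s.
At the end, for the whole second after the job is handed in: The sleeve stands on the shaft, on its axis to 5 mm, upright to 0.1 rad, its bottom 2 to 20 mm above the gland, at rest and released, and the button is out through the hole (pressed in by less than 1.2 mm) (value of joint button below 0.0012 m and horizontal distance between sleeve and gland below 0.005 m and z of sleeve in the frame of gland between 0.002 and 0.02 m and angle between sleeve's own z axis and vertical below 0.1 rad and linear speed of sleeve below 0.02 m/s); the robot touches nothing.
It fails at once if the sleeve is pressed or twisted against the reactor or its shaft with more than 60 N (contact force between sleeve and reactor above 60 N).
It fails at once if the robot knocks the reactor with more than 30 N (contact force between the arm and reactor above 30 N).
It fails at once if the plain sleeve, a bottle or the beaker is moved more than 30 mm (distance of any of spacer, bottle_a, bottle_b, bottle_c, beaker from where it was at the start of the episode above 0.03 m).
It also fails if it takes over 67 s, if anything falls off the work surface, if the arm or the gripper's body presses on something with over 40 N, if the wrist force passes 120 N, or if a joint passes its speed limit or range.

### The arm

A 7-joint arm with a two-finger parallel gripper is mounted at the origin on the work surface. World frame = base frame: x ahead of the robot, y to its left, z up, the work surface at z = 0. Lengths are in m, angles in rad, forces in N, time in s.
With the tool pointing down it reaches from about 0.35 to 0.9 m from the base axis. Payload 8.1 kg.
Tool frame: the origin (TCP) lies at the centre of the arm's flange, where the gripper is bolted on; the fingertips stand 178 mm ahead of it and the grasp point (between the pads) lies 159 mm ahead of it; z points along the fingers, y is the line along which they close (so a half turn about z gives the same grasp; the last joint's range is limited). The gripper opens to 92 mm and grips with 3 to 60 N. Pads are 19 mm wide; open, the fingers measure 130 mm over their backs; the gripper's body (75 mm by 190 mm) begins 47 mm behind the grasp point.
Start: joints at [-1.379, 0.434, 0.025, 1.573, -0.012, 1.134, -0.075], TCP at [0.182, 0.598, 0.405] pointing down, gripper open.
Joint ranges: [-2.62, 2.62], [-0.44, 2.09], [-1.27, 1.32], [0.08, 2.57], [-1.32, 4.46], [0.12, 2], [-2.74, 2.74]. Speed limits (rad/s): [2.22, 2.22, 3.01, 3.01, 3.14, 3.14, 3.14].

### API

Orientations are given as a rotation vector (axis times angle).
In Python, from cell import arm gives the robot as it stands. The module is installed in compiled form; this text tells all that it offers.
- The arm moves only by the shell command python3 -m inch 'ROWS' [FORCE]. ROWS is text: rows parted by semicolons, each of 5 numbers parted by spaces: the shift along the tool's x, y, z in m, then the turn about the tool's z in rad, then the finger opening in m, from 0 to 0.0918. In form: x y z roll fingers; .... A call has 1 to 5 rows; each row is the pose to reach, as a shift and turn from the pose commanded when the call began, along the tool's axes at that moment; what a row does not reach only later rows make up. A row lasts 1/10 s, in which the tool goes at most 50 mm and 8.59 degrees, less where a joint would pass 70% of its speed; a pose out of reach is approached as far as the arm can. A call with a gripper value outside its range is refused whole. The fingers move at their own pace and stop on an object; FORCE is the grip in N (left out, the last holds). Time passes only in rows, so rows that repeat a pose let the fingers close. It gives the time, the measured TCP pose, the force, the opening and the grip force at its end, in the units of the state.
- arm.observe(): the state, without advancing time (a new reading comes with each control period).
- arm.get_image(name): name is "scene" or "top" or "wrist"; returns the picture (384x512x3 uint8, red, green, blue); there is no depth.
- arm.get_calibration(name): a dict with "intrinsics" (3x3 intrinsics, pixels), "pose" (4x4, takes a point from camera to world coordinates). Camera axes: x right, y up, looking along -z (the intrinsics and any distortion apply to the point x, -y, -z); pixel columns grow to the right and rows downward; lengths in m; the calibration is good to about 2 mm. A picture is of the moment at which its call begins: read the wrist's pose just before it. get_calibration takes no time and is no camera call; for the wrist camera it gives the pose at the moment of the call.
- arm.sign_off(): hands the job in; it is judged then, once.
Trained networks look in the newest picture that a camera, given by its name, has taken for a name from the list of things; names that differ only in an ending like _2 or _b are one class to them, and where a whole thing is asked for, a point or a joint stands for the part that bears it (a point fixed in the world has none). Each returns a list of dicts, best first, with "conf" (0 to 1); they miss things now and then, are a little off and sometimes report something else, mostly with a low value. They report only what shows in the picture. A call takes as long as a camera call.
- arm.look_for(camera, query): "point" ([row, column] in pixels, amid what is visible of it).
- arm.silhouettes(camera, query): "region" (384x512 bool, what is visible of it) and "point" ([row, column] in pixels, amid what is visible of it).
- arm.place_of(camera, query): "point" ([row, column] in pixels: a listed point, or the origin of a listed thing).
The state is a dict: "clock": time; "joints": joint angles; "dq": joint speeds; "joint_efforts": joint torques, N m; "position": TCP position; "ee_rot": TCP orientation; "force": force on the tool from outside, world axes, zero at the start; "ft_torque": the same for the moment, N m; "width": opening from 0.0 (shut) to 1.0 (fully open); "gripper_force": force on a finger pad.
Only numpy, scipy, OpenCV 4.12 (cv2) and the standard library are available. Lean on these libraries where they do the work, as an engineer would, in place of code of your own. Each camera call takes 0.05 s, during which the arm holds its last target. There are 200 camera calls.

## Working session

There is one attempt and no reset: what is moved stays moved. The work goes in short steps, Python scripts to look and compute and a shell command to move; the robot and the scene stay as the last step left them, time stands still between calls to the robot, and variables do not carry over. Pictures are saved under pics/ and viewed, at most 10 in all, crops included, and the job is handed in when it is done.

```bash
mkdir -p pics; cat > h.py <<'E'
import numpy as np, cv2
from scipy.spatial.transform import Rotation as R
from cell import arm
def ray(cam,p):
    c=arm.get_calibration(cam); K=np.array(c["intrinsics"]); T=np.array(c["pose"])
    d=np.linalg.inv(K)@[p[1],p[0],1]; d=T[:3,:3]@[d[0],-d[1],-d[2]]
    return T[:3,3],d
def onz(cam,p,z):
    o,d=ray(cam,p); return o+d*(z-o[2])/d[2]
def save(cam,n):
    im=arm.get_image(cam); cv2.imwrite(f"pics/{n}.png",im[:,:,::-1]); return im
def st():
    s=arm.observe(); r=R.from_rotvec(s["ee_rot"]).as_matrix()
    print("t",s["clock"],"pos",np.round(s["position"],4),"x",np.round(r[:,0],3),"y",np.round(r[:,1],3),"z",np.round(r[:,2],3),"F",np.round(s["force"],2),"M",np.round(s["ft_torque"],2),"w",s["width"],"g",s["gripper_force"]); return s,r
E
python3 - <<'E'
from h import *
np.set_printoptions(precision=3,suppress=True)
st()
a=save("scene","s0");b=save("top","t0")
cv2.imwrite("pics/both0.png",cv2.resize(np.vstack([a,b]),(800,1200))[:600,:,::-1])
Z=dict(sleeve_head=.077,sleeve_mid=.049,sleeve_hole=.022,gland=.15,spacer=0,bottle_a=0,beaker=0,reactor=0,sleeve=0)
for cam in("top","scene"):
  for q,z in Z.items():
    for d in arm.place_of(cam,q)[:4]:
      print(cam,q,np.round(d["point"]),round(d["conf"],2),onz(cam,d["point"],z))
E
```

```text
t 0.0 pos [0.182 0.598 0.404] x [-0.957  0.291 -0.   ] y [ 0.291  0.957 -0.002] z [-0.    -0.002 -1.   ] F [-0.59  0.    0.43] M [-0.02 -0.04 -0.  ] w 1.0012014442153663 g 0.0
top sleeve_head [217. 155.] 0.84 [0.543 0.295 0.077]
top sleeve_mid [218. 154.] 0.52 [0.542 0.305 0.049]
top sleeve_hole [221. 156.] 0.71 [0.532 0.305 0.022]
top gland [226. 307.] 0.89 [ 0.527 -0.143  0.15 ]
top spacer [219. 219.] 0.56 [0.543 0.116 0.   ]
top bottle_a [154. 264.] 0.96 [ 0.752 -0.019  0.   ]
top bottle_a [175. 132.] 0.77 [0.675 0.393 0.   ]
top beaker [171. 193.] 0.93 [0.693 0.202 0.   ]
top reactor [228. 303.] 0.66 [ 0.524 -0.146  0.   ]
top sleeve [220. 163.] 0.51 [0.537 0.288 0.   ]
scene sleeve_head [197. 346.] 0.8 [0.536 0.302 0.077]
scene sleeve_mid [206. 341.] 0.58 [0.555 0.287 0.049]
scene sleeve_hole [209. 344.] 0.74 [0.536 0.303 0.022]
scene sleeve_hole [241. 374.] 0.3 [0.694 0.371 0.022]
scene gland [180. 213.] 0.74 [ 0.537 -0.149  0.15 ]
scene gland [197. 345.] 0.43 [0.627 0.274 0.15 ]
scene spacer [215. 288.] 0.58 [0.546 0.109 0.   ]
scene spacer [178. 213.] 0.53 [ 0.317 -0.185  0.   ]
scene bottle_a [200. 148.] 0.93 [ 0.462 -0.414  0.   ]
scene bottle_a [241. 374.] 0.92 [0.673 0.379 0.   ]
scene bottle_a [262. 252.] 0.9 [ 0.759 -0.016  0.   ]
scene beaker [250. 316.] 0.61 [0.71  0.186 0.   ]
scene reactor [211. 218.] 0.76 [ 0.523 -0.146  0.   ]
scene sleeve [212. 342.] 0.92 [ 0.53   0.302 -0.   ]
```

View pics/s0.png

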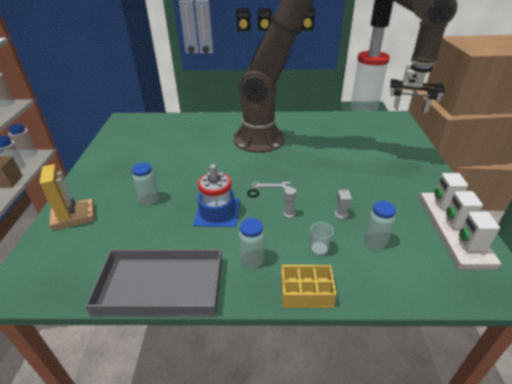

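View pics/t0.png

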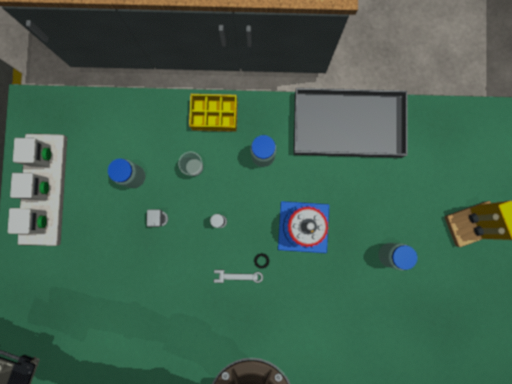

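The scene view shows the sleeve's block head at about (345,197), the spacer at (290,200) and the reactor at (215,190). The top view has the sleeve at (155,218) with its nub side facing right. The network positions agree with both pictures. Next I move above the sleeve.

```bash
python3 -m inch '-.0425 -.0182 0 0 .0918;-.085 -.0364 0 0 .0918;-.1275 -.0546 0 0 .0918;-.17 -.0728 0 0 .0918;-.2125 -.091 0 0 .0918' 20
python3 -m inch '-.0425 -.0182 0 0 .0918;-.085 -.0364 0 0 .0918;-.1275 -.0546 0 0 .0918;-.17 -.0728 0 0 .0918;-.17 -.0728 0 0 .0918'
python3 - <<'E'
from h import *
st(); save("wrist","w1"); print(np.round(arm.get_calibration("wrist")["pose"],3))
Z=dict(sleeve_head=.077,sleeve_mid=.049,sleeve_hole=.022,sleeve=0)
for q,z in Z.items():
    for d in arm.place_of("wrist",q)[:4]:
      print(q,np.round(d["point"]),round(d["conf"],2),onz("wrist",d["point"],z))
E
```

```text
clock: 1.5
position: [0.3597, 0.4478, 0.405]
ee_rot: [0.461, 3.107, 0.001]
force: [-0.1, 0.2, -0.6]
width: 0.996
gripper_force: 0.0
clock: 2.0
position: [0.5052, 0.3238, 0.4049]
ee_rot: [0.477, 3.101, -0.004]
force: [-0.2, 0.1, 1.4]
width: 1.0
gripper_force: 0.0
t 2.0 pos [0.5052 0.3238 0.4049] x [-0.954  0.3   -0.004] y [ 0.3    0.954 -0.002] z [ 0.003 -0.003 -1.   ] F [-0.24  0.09  1.38] M [ 0.05  0.03 -0.03] w 1.0003931001122002 g 0.0
[[ 0.297 -0.924 -0.242  0.438]
 [ 0.955  0.287  0.076  0.346]
 [-0.001 -0.253  0.967  0.384]
 [ 0.     0.     0.     1.   ]]
sleeve_head [218. 238.] 0.78 [0.53432508 0.30278608 0.077     ]
sleeve_mid [208. 237.] 0.75 [0.53125148 0.30249484 0.049     ]
sleeve_hole [188. 234.] 0.69 [0.51539845 0.30327649 0.022     ]
sleeve_hole [238.  98.] 0.47 [0.52658115 0.13125065 0.022     ]
sleeve [195. 242.] 0.79 [0.53102944 0.30711094 0.        ]
```

View pics/w1.png

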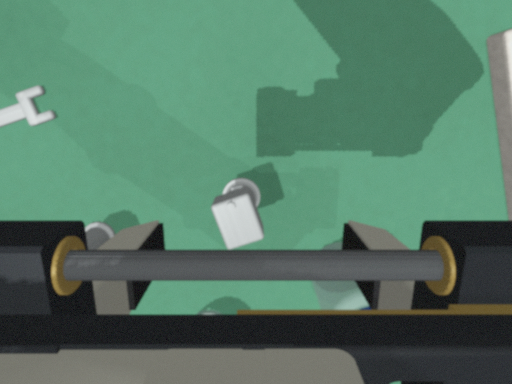

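The wrist view shows the sleeve head as a slightly turned block at about (238,218), with its flange edge visible at (240,190). I need its yaw and the nub, so I'll crop in.

```bash
python3 - <<'E'
from h import *
im=cv2.imread("pics/w1.png")[170:260,190:290]
cv2.imwrite("pics/w1c.png",cv2.resize(im,(700,630),interpolation=cv2.INTER_CUBIC)[:600])
E
```

```text
(no output)
```

View pics/w1c.png

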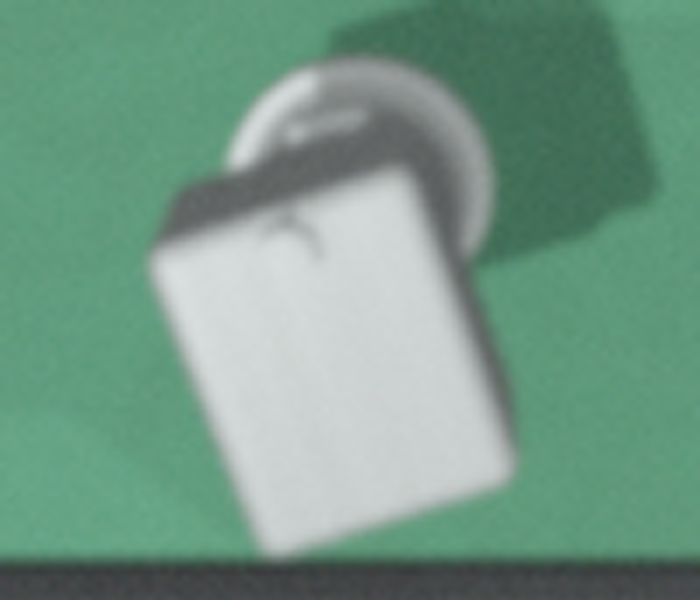

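The nub shows at crop (290,235), on the head's end nearest the camera, so sleeve +x points roughly to world -x. Next I get the yaw and centre from the corners.

```bash
python3 - <<'E'
from h import *
P=[onz("wrist",(170+r/7,190+c/7),.094) for c,r in[(152,258),(410,168),(517,475),(270,557)]]
P=np.array(P)[:,:2];print(P)
ctr=P.mean(0);x=(P[0]+P[1]-P[2]-P[3])/2;y=(P[0]+P[3]-P[1]-P[2])/2
print(ctr,np.linalg.norm(x),np.linalg.norm(y))
s,r=st()
print("sleeve x yaw",np.arctan2(x[1],x[0]),"y",np.arctan2(y[1],y[0])," tool x yaw",np.arctan2(r[1,0],r[0,0]))
d=np.r_[ctr,0]-s["position"];print("tool shift",r.T@d)
E
```

```text
[[0.50979665 0.28759526]
 [0.50785177 0.32379076]
 [0.55319231 0.32510231]
 [0.55499617 0.28941071]]
[0.53145923 0.30647476] 0.04529702553403594 0.03599238662202856
t 2.25 pos [0.499  0.3314 0.4047] x [-0.957  0.289  0.001] y [0.289 0.957 0.   ] z [-0.001  0.001 -1.   ] F [-0.28 -0.01  0.14] M [-0.   -0.04 -0.02] w 1.0002904739509164 g 0.0
sleeve x yaw -3.1070690992527954 y -1.5186960405762722  tool x yaw 2.848908007123221
tool shift [-0.03863579 -0.01466125  0.40465733]
```

The image was taken before the arm settled, so I repeat the measurement from rest using the network.

```bash
python3 -m inch '-.01 0 0 -.15 .0918;-.01 0 0 -.3 .0918;-.01 0 0 -.3 .0918;-.01 0 0 -.3 .0918;-.01 0 0 -.3 .0918'
python3 - <<'E'
from h import *
im=save("wrist","w2")
for q,z in dict(sleeve_head=.077,sleeve_mid=.049,sleeve=0).items():
    for d in arm.place_of("wrist",q)[:1]:
      print(q,np.round(d["point"]),round(d["conf"],2),onz("wrist",d["point"],z))
hd=arm.look_for("wrist","sleeve_head")[0]["point"]; r0,c0=[int(v) for v in hd]
g=cv2.cvtColor(im,cv2.COLOR_RGB2HSV); m=((g[...,2]>185)&(g[...,1]<40)).astype(np.uint8)
n,l,sx,_=cv2.connectedComponentsWithStats(m); k=l[r0,c0]; print(hd,k,sx[k])
s,r=st()
ys,xs=np.where(l==k)
c=np.array([onz("wrist",(y,x),.094)[:2] for y,x in zip(ys,xs)],dtype=np.float32)
(ce,wh,an)=cv2.minAreaRect(c*1000);print(ce,wh,an, "tool yaw",np.degrees(np.arctan2(r[1,0],r[0,0])))
print("shift",r.T@(np.array([ce[0]/1000,ce[1]/1000,.236])-s["position"]))
v=im[max(0,r0-45):r0+45,c0-50:c0+50,::-1]; cv2.imwrite("pics/w2c.png",cv2.resize(v,(660,590),interpolation=cv2.INTER_CUBIC))
E
```

```text
clock: 2.75
position: [0.509, 0.3278, 0.4048]
ee_rot: [0.004, -3.141, -0.0]
force: [-0.9, -0.5, 0.7]
width: 1.0
gripper_force: 0.0
sleeve_head [209. 223.] 0.69 [0.53950924 0.29726716 0.077     ]
[206.0, 221.4] 6 [ 199  191   40   47 1619]
t 3.0 pos [0.5094 0.3274 0.4047] x [-1.    -0.004  0.   ] y [-0.004  1.    -0.   ] z [-0. -0. -1.] F [0.25 0.33 0.11] M [ 0.01  0.03 -0.03] w 1.0034049875259896 g 0.0
(539.537109375, 294.8316650390625) (45.29356384277344, 34.84651184082031) 2.53755784034729 tool yaw -179.74629798952358
shift [-0.02996209 -0.03266135  0.16873635]
```

View pics/w2c.png

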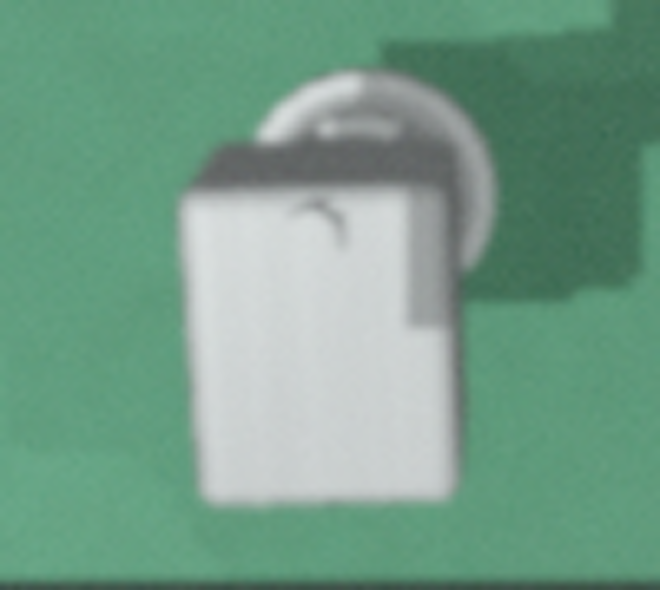

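The head now lies square to the tool, with the nub at the top (toward tool +x). The centre is about (0.539, 0.297). I go down and grip.

```bash
python3 -m inch '-.03 -.03 0 0 .0918;-.03 -.03 .04 0 .0918;-.03 -.03 .08 0 .0918;-.03 -.03 .105 0 .0918;-.03 -.03 .105 0 .0918'
python3 -m inch '0 0 .03 0 .0918;0 0 .05 0 .0918;0 0 .063 0 .0918;0 0 .063 0 .0918;0 0 .063 0 .0918' 
python3 -m inch '0 0 0 0 .03;0 0 0 0 .03;0 0 0 0 .03;0 0 0 0 .03;0 0 0 0 .03' 45
python3 -c "
from h import *
st()"
```

```text
clock: 3.5
position: [0.5385, 0.2967, 0.2961]
ee_rot: [0.007, -3.136, 0.006]
force: [-0.2, -0.3, 0.1]
width: 0.998
gripper_force: 0.0
clock: 4.0
position: [0.5402, 0.2977, 0.2379]
ee_rot: [-0.008, 3.14, 0.001]
force: [-0.5, 0.0, 0.8]
width: 1.0
gripper_force: 0.0
clock: 4.5
position: [0.5397, 0.2974, 0.2369]
ee_rot: [-0.008, 3.141, 0.0]
force: [-0.1, 0.5, 0.1]
width: 0.615
gripper_force: 0.0
t 4.5 pos [0.5397 0.2974 0.2369] x [-1.    -0.005 -0.   ] y [-0.005  1.     0.   ] z [ 0.  0. -1.] F [-0.1   0.53  0.06] M [-0.    0.04  0.09] w 0.6151993660753219 g 0.0
```

```bash
python3 -m inch '0 0 0 0 .03;0 0 0 0 .03;0 0 0 0 .03;0 0 0 0 .03;0 0 0 0 .03'
python3 -m inch '0 0 -.01 0 .03;0 0 -.04 0 .03;0 0 -.08 0 .03;0 0 -.12 0 .03;0 0 -.16 0 .03'
python3 -m inch '0 0 -.04 0 .03;0 0 -.08 0 .03;0 0 -.08 0 .03;0 0 -.08 0 .03;0 0 -.08 0 .03'
python3 - <<'E'
from h import *
st(); save("wrist","w3")
for cam in ("wrist","top","scene"):
  for q in ("gland","reactor","button","sleeve_hole"):
    for d in arm.place_of(cam,q)[:2]: print(cam,q,np.round(d["point"],1),round(d["conf"],2),np.round(onz(cam,d["point"],{"gland":.15,"reactor":0}.get(q,.185)),4))
E
```

```text
clock: 5.0
position: [0.5397, 0.2973, 0.2367]
ee_rot: [0.008, -3.141, 0.0]
force: [-1.4, -0.4, 0.6]
width: 0.408
gripper_force: 44.8
clock: 5.5
position: [0.5392, 0.2972, 0.3984]
ee_rot: [0.008, -3.141, 0.001]
force: [0.9, 0.7, -4.7]
width: 0.411
gripper_force: 44.8
clock: 6.0
position: [0.5391, 0.2972, 0.4749]
ee_rot: [0.008, -3.139, 0.003]
force: [-0.6, 0.5, -5.7]
width: 0.414
gripper_force: 44.8
t 6.0 pos [0.5391 0.2972 0.4749] x [-1.    -0.005  0.003] y [-0.005  1.    -0.002] z [-0.003 -0.002 -1.   ] F [-0.63  0.49 -5.7 ] M [ 0.03  0.03 -0.  ] w 0.41374661609605823 g 44.84947085380554Traceback (most recent call last):
  File "<stdin>", line 5, in <module>
ValueError: it knows: beaker, bottle, gland, reactor, sleeve, sleeve_head, sleeve_hole, sleeve_mid, spacer
```

View pics/w3.png

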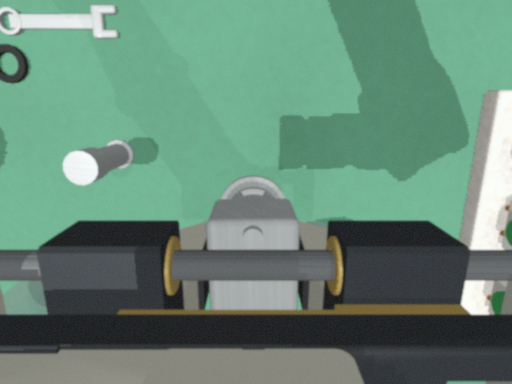

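The grip is good. The nub is at (253,235) toward tool +x and the flange rim is visible at (253,183). I move to a spot just behind the shaft so the wrist camera sees the gland.

```bash
python3 -m inch '-.01 -.045 0 0 .03;-.02 -.09 0 0 .03;-.03 -.135 0 0 .03;-.04 -.18 0 0 .03;-.05 -.225 0 0 .03'
python3 -m inch '-.01 -.045 0 0 .03;-.02 -.09 0 0 .03;-.03 -.135 0 0 .03;-.03 -.18 0 0 .03;-.03 -.22 0 0 .03'
python3 -m inch '0 0 0 0 .03;0 0 0 0 .03;0 0 0 0 .03'
python3 - <<'E'
from h import *
st(); save("wrist","w4")
for cam in ("wrist","top","scene"):
  for q in ("gland","reactor","sleeve","sleeve_head"):
    for d in arm.place_of(cam,q)[:2]: print(cam,q,np.round(d["point"],1),round(d["conf"],2),np.round(onz(cam,d["point"],{"gland":.15,"reactor":0,"sleeve":.24,"sleeve_head":.317}[q]),4))
E
```

```text
clock: 6.65
position: [0.5909, 0.0709, 0.4758]
ee_rot: [0.008, -3.14, 0.0]
force: [0.5, -0.3, -5.6]
width: 0.408
gripper_force: 44.9
clock: 7.15
position: [0.6218, -0.1497, 0.4755]
ee_rot: [0.006, -3.14, 0.001]
force: [-0.4, -0.3, -5.4]
width: 0.41
gripper_force: 44.9
clock: 7.45
position: [0.6222, -0.1461, 0.4759]
ee_rot: [0.01, -3.14, -0.002]
force: [-0.6, 0.9, -5.2]
width: 0.411
gripper_force: 44.8
t 7.45 pos [ 0.6222 -0.1461  0.4759] x [-1.    -0.006  0.001] y [-0.006  1.     0.001] z [-0.001  0.001 -1.   ] F [-0.63  0.9  -5.18] M [ 0.07 -0.07  0.01] w 0.41082760006531527 g 44.849730134010315
wrist gland [ 70.6 255.1] 0.72 [ 0.5248 -0.1449  0.15  ]
wrist reactor [ 85.5 252.7] 0.58 [ 0.529  -0.1472  0.    ]
wrist reactor [17.8 42. ] 0.45 [ 0.4495 -0.4134  0.    ]
wrist sleeve [206.6 248.6] 0.94 [ 0.6218 -0.1495  0.24  ]
wrist sleeve_head [256.5 254.1] 0.95 [ 0.6219 -0.1462  0.317 ]
top gland [226.2 307.3] 0.89 [ 0.5271 -0.1428  0.15  ]
top reactor [228.  303.3] 0.66 [ 0.5236 -0.1456  0.    ]
top sleeve [220.  163.2] 0.51 [0.5319 0.2354 0.24  ]
top sleeve_head [217.  155.2] 0.84 [0.5369 0.2381 0.317 ]
scene gland [180.1 213.1] 0.74 [ 0.5366 -0.1485  0.15  ]
scene gland [196.9 345.2] 0.43 [0.6267 0.2737 0.15  ]
scene reactor [211.2 217.7] 0.76 [ 0.523  -0.1462  0.    ]
scene sleeve [212.4 342.2] 0.92 [0.8008 0.2214 0.24  ]
scene sleeve_head [196.7 345.6] 0.8 [0.8313 0.2137 0.317 ]
```

View pics/w4.png

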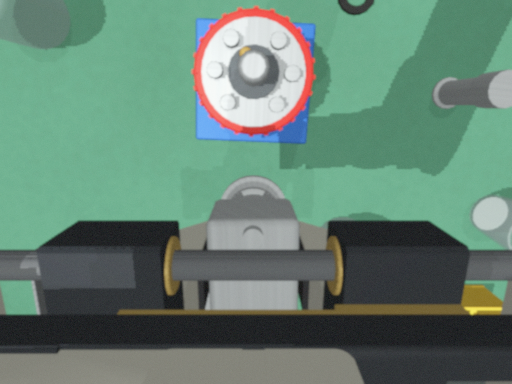

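The reactor is in view: stub top at about (254,64), dark collar at (254,72), and a brass speck at (244,50). I zoom in on that.

```bash
python3 - <<'E'
from h import *
im=cv2.imread("pics/w4.png")[30:115,205:305]
cv2.imwrite("pics/w4c.png",cv2.resize(im,(700,595),interpolation=cv2.INTER_CUBIC))
E
```

```text
(no output)
```

View pics/w4c.png

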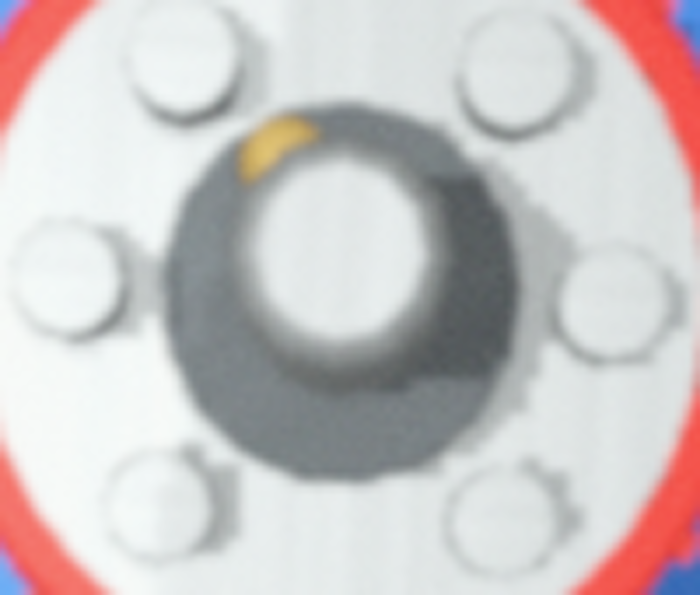

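```bash
python3 - <<'E'
from h import *
st()
f=lambda c,r,z: onz("wrist",(30+r/7,205+c/7),z)[:2]
for h in(0,.005,.01):
  t=f(340,247,.15+h+.052); k=f(341,291,.15+h+.006); b=f(274,143,.15+h+.03); w=np.linalg.norm(f(165,290,.156+h)-f(517,290,.156+h))
  c=(t+k)/2; d=b-k; d2=b-t
  print(h,"top",np.round(t,4),"collar",np.round(k,4),"cw",round(w,4),"button",np.round(b,4),"ang from -x (toward -y +)",np.arctan2(-d[1],-d[0]),np.arctan2(-d2[1],-d2[0]))
E
```

```text
t 8.1 pos [ 0.622  -0.1472  0.4768] x [-1.    -0.005 -0.   ] y [-0.005  1.     0.   ] z [ 0.  0. -1.] F [-0.09 -1.03 -5.19] M [-0.01  0.   -0.04] w 0.41336604261803234 g 44.84944403171539
0 top [ 0.5261 -0.1479] collar [ 0.5261 -0.1478] cw 0.0434 button [ 0.5128 -0.1554] ang from -x (toward -y +) 0.5182337983897903 0.5083585373402293
0.005 top [ 0.5266 -0.1479] collar [ 0.5266 -0.1478] cw 0.0426 button [ 0.5135 -0.1552] ang from -x (toward -y +) 0.5196011298998353 0.5069167376752185
0.01 top [ 0.5272 -0.148 ] collar [ 0.527  -0.1478] cw 0.0419 button [ 0.5143 -0.1551] ang from -x (toward -y +) 0.5210265389246689 0.5054285775014956
```

The image gives the shaft axis at about (0.5265, −0.1465), with the button pointing about 0.5 rad toward −y from the front. I'll go over the shaft with the hole turned away from the button (roll +0.3), so the bore presses it in first.

```bash
python3 -m inch '.03 0 0 .1 .03;.06 0 0 .2 .03;.085 0 0 .3 .03;.095 0 0 .3 .03;.095 0 0 .3 .03'
python3 -m inch '0 0 0 0 .03;0 0 0 0 .03;0 0 0 0 .03'
python3 - <<'E'
from h import *
s,r=st(); print(np.round(s["joints"],3)); im=save("wrist","w5")
s2=save("scene","s5")
a=im[150:330,170:350,::-1]; b=s2[120:240,150:270,::-1]
cv2.imwrite("pics/c5.png",np.hstack([cv2.resize(a,(400,400)),cv2.resize(b,(400,400),interpolation=cv2.INTER_CUBIC)]))
for q,z in(("sleeve",.24),("sleeve_head",.317)):
    for d in arm.place_of("wrist",q)[:1]: print(q,np.round(d["point"],1),round(d["conf"],2),np.round(onz("wrist",d["point"],z),4))
E
```

```text
clock: 8.6
position: [0.526, -0.1479, 0.4773]
ee_rot: [0.46, 3.107, 0.001]
force: [0.0, -0.6, -5.1]
width: 0.413
gripper_force: 44.8
clock: 8.9
position: [0.5278, -0.1475, 0.4765]
ee_rot: [-0.46, -3.108, 0.0]
force: [-0.1, -0.8, -4.8]
width: 0.41
gripper_force: 44.8
t 8.9 pos [ 0.5278 -0.1475  0.4765] x [-0.957  0.29   0.   ] y [ 0.29   0.957 -0.   ] z [-0. -0. -1.] F [-0.14 -0.78 -4.8 ] M [-0.03  0.02 -0.02] w 0.409786673881028 g 44.84948694705963
[-0.074  0.255  0.32   1.673 -0.084  1.227  1.541]
sleeve [206.4 253.7] 0.59 [ 0.527  -0.1479  0.24  ]
sleeve_head [259.2 253.1] 0.86 [ 0.5283 -0.1487  0.317 ]
```

View pics/c5.png

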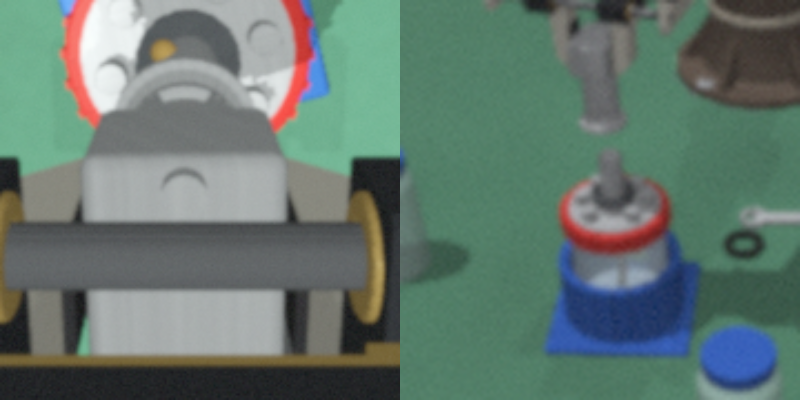

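The button is visible at crop (163,48), well to the left, and the sleeve hangs over the stub. I check the lateral alignment using the scene camera.

```bash
python3 - <<'E'
from h import *
def proj(cam,X):
    c=arm.get_calibration(cam);K=np.array(c["intrinsics"]);T=np.linalg.inv(np.array(c["pose"]))
    p=T@np.r_[X,1];q=K@[p[0],-p[1],-p[2]];return np.round(q[:2]/q[2],1)
for X in([.5275,-.1475,.24],[.5265,-.1475,.207],[.5265,-.1425,.207],[.5365,-.1475,.207],[.5265,-.1475,.34]): print(X,proj("scene",X))
im=cv2.imread("pics/s5.png")[120:220,170:270]
cv2.imwrite("pics/s5c.png",cv2.resize(im,(600,600),interpolation=cv2.INTER_CUBIC))
E
```

```text
[0.5275, -0.1475, 0.24] [211.3 155.8]
[0.5265, -0.1475, 0.207] [212.2 164.2]
[0.5265, -0.1425, 0.207] [213.8 164.2]
[0.5365, -0.1475, 0.207] [211.9 165.9]
[0.5265, -0.1475, 0.34] [208.4 127.6]
```

View pics/s5c.png

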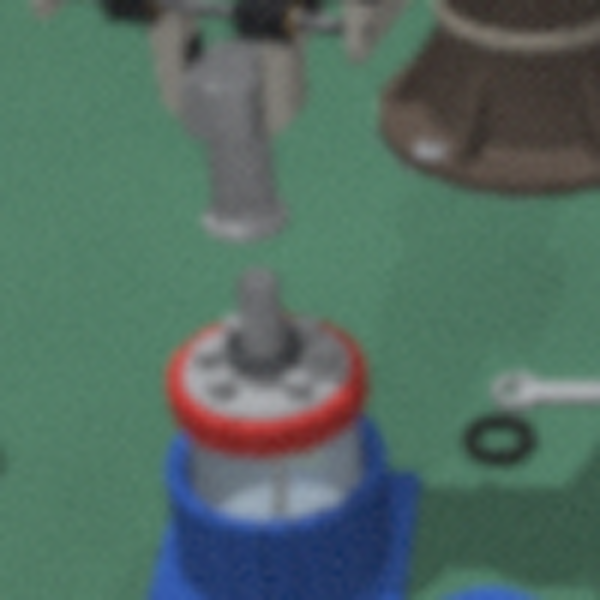

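The scene camera suggests the sleeve is a couple of mm too far toward −y. I shift +2 mm, go down, and start feeling.

```bash
python3 -m inch '0 .002 .01 0 .03;0 .002 .02 0 .03;0 .002 .024 0 .03;0 .002 .024 0 .03;0 .002 .024 0 .03'
python3 -m inch '0 0 .004 0 .03;0 0 .008 0 .03;0 0 .012 0 .03;0 0 .015 0 .03;0 0 .015 0 .03'
python3 -c "
from h import *
st()"
```

```text
clock: 9.6
position: [0.5276, -0.1458, 0.4527]
ee_rot: [-0.462, -3.107, 0.0]
force: [0.1, 0.2, -4.6]
width: 0.408
gripper_force: 44.8
clock: 10.1
position: [0.5274, -0.1457, 0.4371]
ee_rot: [-0.461, -3.107, -0.0]
force: [-0.6, 0.5, -5.6]
width: 0.413
gripper_force: 44.8
t 10.1 pos [ 0.5274 -0.1457  0.4371] x [-0.957  0.291  0.001] y [ 0.291  0.957 -0.   ] z [-0.001  0.    -1.   ] F [-0.56  0.49 -5.61] M [ 0.04 -0.01 -0.07] w 0.4132836220842616 g 44.84955668449402
```

```bash
python3 -m inch '0 0 .002 0 .03;0 0 .004 0 .03;0 0 .006 0 .03;0 0 .006 0 .03'
python3 -m inch '0 0 .002 0 .03;0 0 .004 0 .03;0 0 .006 0 .03;0 0 .006 0 .03'
```

```text
clock: 10.5
position: [0.5275, -0.1457, 0.4314]
ee_rot: [-0.461, -3.107, -0.0]
force: [0.5, -0.4, -5.0]
width: 0.412
gripper_force: 44.8
clock: 10.9
position: [0.5274, -0.1458, 0.4253]
ee_rot: [-0.461, -3.107, 0.0]
force: [0.1, -0.1, -4.7]
width: 0.41
gripper_force: 44.8
```

```bash
python3 -m inch '0 0 .002 0 .03;0 0 .004 0 .03;0 0 .004 0 .03'
python3 -m inch '0 0 .002 0 .03;0 0 .004 0 .03;0 0 .004 0 .03'
python3 -m inch '0 0 .002 0 .03;0 0 .004 0 .03;0 0 .004 0 .03'
```

```text
clock: 11.2
position: [0.5274, -0.1458, 0.4213]
ee_rot: [-0.461, -3.107, 0.0]
force: [-0.9, -0.0, -4.5]
width: 0.41
gripper_force: 44.8
clock: 11.5
position: [0.5274, -0.1459, 0.4174]
ee_rot: [-0.462, -3.107, 0.0]
force: [-2.2, -0.4, -5.2]
width: 0.411
gripper_force: 44.8
clock: 11.8
position: [0.5274, -0.1459, 0.4134]
ee_rot: [-0.462, -3.107, 0.0]
force: [-3.4, -1.9, -4.2]
width: 0.413
gripper_force: 44.8
```

The lateral force now points toward (−x,−y) at about 0.5 rad, so the button is pressing on the flare, as the picture predicted. I continue gently.

```bash
python3 -m inch '0 0 .002 0 .03;0 0 .004 0 .03;0 0 .004 0 .03'
python3 -m inch '0 0 .002 0 .03;0 0 .004 0 .03;0 0 .004 0 .03'
```

```text
clock: 12.1
position: [0.5274, -0.1459, 0.4094]
ee_rot: [-0.462, -3.107, 0.0]
force: [-4.0, -1.3, -2.8]
width: 0.413
gripper_force: 44.8
clock: 12.4
position: [0.5273, -0.1459, 0.4052]
ee_rot: [-0.462, -3.106, 0.0]
force: [-3.7, -3.1, -5.1]
width: 0.412
gripper_force: 44.8
```

```bash
python3 -m inch '0 0 .001 0 .03;0 0 .002 0 .03;0 0 .002 0 .03'
python3 -m inch '0 0 .001 0 .03;0 0 .002 0 .03;0 0 .002 0 .03'
python3 -m inch '0 0 .001 0 .03;0 0 .002 0 .03;0 0 .002 0 .03'
```

```text
clock: 12.7
position: [0.5274, -0.1459, 0.4034]
ee_rot: [-0.462, -3.107, 0.0]
force: [-4.2, -2.3, -5.2]
width: 0.411
gripper_force: 44.8
clock: 13.0
position: [0.5274, -0.1458, 0.4014]
ee_rot: [-0.462, -3.107, 0.0]
force: [-4.6, -2.5, -6.2]
width: 0.413
gripper_force: 44.8
clock: 13.3
position: [0.5274, -0.1457, 0.3994]
ee_rot: [-0.461, -3.107, -0.0]
force: [-4.4, -2.2, -5.9]
width: 0.413
gripper_force: 44.8
```

```bash
python3 -m inch '0 0 .001 0 .03;0 0 .002 0 .03;0 0 .002 0 .03'
python3 -m inch '0 0 .001 0 .03;0 0 .0015 0 .03;0 0 .0015 0 .03'
python3 -m inch '0 0 .001 0 .03;0 0 .0015 0 .03;0 0 .0015 0 .03'
```

```text
clock: 13.6
position: [0.5274, -0.1457, 0.3974]
ee_rot: [-0.461, -3.107, -0.0]
force: [-5.0, -2.1, -5.1]
width: 0.411
gripper_force: 44.8
clock: 13.9
position: [0.5274, -0.1457, 0.3959]
ee_rot: [-0.462, -3.107, -0.0]
force: [-4.4, -1.6, -5.2]
width: 0.413
gripper_force: 44.8
clock: 14.2
position: [0.5274, -0.1457, 0.3944]
ee_rot: [-0.462, -3.107, -0.0]
force: [-4.7, -1.9, -5.2]
width: 0.414
gripper_force: 44.8
```

```bash
python3 -m inch '0 0 .001 0 .03;0 0 .001 0 .03'
python3 -m inch '0 0 .001 0 .03;0 0 .001 0 .03'
python3 -m inch '0 0 .001 0 .03;0 0 .001 0 .03'
```

```text
clock: 14.4
position: [0.5275, -0.1458, 0.3941]
ee_rot: [-0.462, -3.107, -0.0]
force: [-6.9, -1.5, 0.5]
width: 0.415
gripper_force: 44.8
clock: 14.6
position: [0.5275, -0.1459, 0.394]
ee_rot: [0.462, 3.107, 0.001]
force: [-9.2, -1.3, 8.3]
width: 0.412
gripper_force: 44.9
clock: 14.8
position: [0.5276, -0.1461, 0.3939]
ee_rot: [0.462, 3.105, 0.001]
force: [-11.0, -0.8, 16.5]
width: 0.413
gripper_force: 44.9
```

It's home: contact with the flange at TCP z ≈ 0.394, so its bottom is at about 0.157. I ease off to a light press and turn the hole toward the button.

```bash
python3 -m inch '0 0 -.001 0 .03;0 0 -.0018 0 .03;0 0 -.0018 0 .03'
python3 -m inch '0 0 0 -.08 .03;0 0 0 -.16 .03;0 0 0 -.24 .03;0 0 0 -.32 .03;0 0 0 -.4 .03'
python3 -c "
from h import *
st()"
python3 -m inch '0 0 0 -.05 .03;0 0 0 -.1 .03;0 0 0 -.1 .03'
python3 -c "
from h import *
st()"
```

```text
clock: 15.1
position: [0.5276, -0.1459, 0.394]
ee_rot: [0.462, 3.107, 0.0]
force: [-6.1, -0.6, 0.3]
width: 0.413
gripper_force: 44.9
clock: 15.6
position: [0.5276, -0.1461, 0.394]
ee_rot: [-0.17, 3.136, -0.001]
force: [-5.8, -2.2, 0.7]
width: 0.414
gripper_force: 44.9
t 15.6 pos [ 0.5276 -0.1461  0.394 ] x [-0.994 -0.108 -0.001] y [-0.108  0.994 -0.   ] z [ 0.001 -0.    -1.   ] F [-5.78 -2.24  0.67] M [-0.79  1.4   0.02] w 0.41384251026181795 g 44.922993779182434
clock: 15.9
position: [0.5276, -0.1462, 0.394]
ee_rot: [-0.324, 3.124, -0.001]
force: [-5.7, -3.6, 0.9]
width: 0.411
gripper_force: 44.9
t 15.9 pos [ 0.5276 -0.1462  0.394 ] x [-0.979 -0.205 -0.001] y [-0.205  0.979 -0.   ] z [ 0.001 -0.    -1.   ] F [-5.68 -3.64  0.91] M [-0.69  1.45  0.08] w 0.41148941326064536 g 44.93194878101349
```

```bash
for i in 1; do python3 -m inch '0 0 0 -.04 .03;0 0 0 -.08 .03;0 0 0 -.08 .03'; done
python3 -m inch '0 0 0 -.04 .03;0 0 0 -.08 .03;0 0 0 -.08 .03'
python3 -m inch '0 0 0 -.04 .03;0 0 0 -.04 .03;0 0 0 -.04 .03'
python3 -c "
from h import *
st()"
python3 -m inch '0 0 0 -.04 .03;0 0 0 -.04 .03;0 0 0 -.04 .03'
python3 -c "
from h import *
st()"
```

```text
clock: 16.2
position: [0.5276, -0.1461, 0.394]
ee_rot: [-0.448, 3.109, -0.001]
force: [-6.0, -2.6, -0.8]
width: 0.409
gripper_force: 44.9
clock: 16.5
position: [0.5276, -0.1459, 0.394]
ee_rot: [-0.572, 3.088, 0.0]
force: [-5.8, -2.8, 0.6]
width: 0.413
gripper_force: 44.9
clock: 16.8
position: [0.5276, -0.1458, 0.394]
ee_rot: [-0.632, 3.077, 0.0]
force: [-6.0, -1.4, 0.4]
width: 0.414
gripper_force: 44.9
t 16.8 pos [ 0.5276 -0.1458  0.394 ] x [-0.919 -0.394 -0.001] y [-0.394  0.919  0.   ] z [ 0.001  0.    -1.   ] F [-5.98 -1.36  0.43] M [-0.27  1.44  0.06] w 0.41355931328618767 g 44.92644131183624
clock: 17.1
position: [0.5276, -0.1457, 0.394]
ee_rot: [-0.693, 3.064, 0.0]
force: [-5.6, -1.9, 1.0]
width: 0.409
gripper_force: 44.9
t 17.1 pos [ 0.5276 -0.1457  0.394 ] x [-0.903 -0.43  -0.001] y [-0.43   0.903  0.   ] z [ 0.001  0.    -1.   ] F [-5.6  -1.88  1.  ] M [-0.24  1.46  0.02] w 0.4091836134640051 g 44.92584764957428
```

```bash
python3 -m inch '0 0 0 -.04 .03;0 0 0 -.04 .03;0 0 0 -.04 .03'
python3 -c "
from h import *
st()"
python3 -m inch '0 0 0 -.04 .03;0 0 0 -.04 .03;0 0 0 -.04 .03'
python3 -c "
from h import *
st()"
python3 -m inch '0 0 0 -.04 .03;0 0 0 -.04 .03;0 0 0 -.04 .03'
python3 -c "
from h import *
st()"
```

```text
clock: 17.4
position: [0.5276, -0.1458, 0.394]
ee_rot: [-0.754, 3.049, 0.0]
force: [-5.6, -1.2, 0.9]
width: 0.412
gripper_force: 44.9
t 17.4 pos [ 0.5276 -0.1458  0.394 ] x [-0.885 -0.466 -0.001] y [-0.466  0.885  0.   ] z [ 0.001  0.    -1.   ] F [-5.56 -1.25  0.92] M [-0.22  1.51  0.05] w 0.41162938479542555 g 44.92591381072998
clock: 17.7
position: [0.5276, -0.1457, 0.394]
ee_rot: [-0.815, 3.033, 0.0]
force: [-6.4, -0.6, -0.0]
width: 0.413
gripper_force: 44.9
t 17.7 pos [ 0.5276 -0.1457  0.394 ] x [-0.865 -0.501 -0.001] y [-0.501  0.865 -0.   ] z [ 0.  0. -1.] F [-6.41 -0.6  -0.02] M [-0.23  1.48  0.02] w 0.41313801597873806 g 44.92582619190216
clock: 18.0
position: [0.5276, -0.1457, 0.394]
ee_rot: [-0.876, 3.017, 0.0]
force: [-6.1, -1.6, 1.7]
width: 0.408
gripper_force: 44.9
t 18.0 pos [ 0.5276 -0.1457  0.394 ] x [-0.845 -0.536 -0.001] y [-0.536  0.845  0.   ] z [ 0.  0. -1.] F [-6.05 -1.61  1.68] M [-0.2   1.46  0.01] w 0.40784426693933 g 44.92489457130432
```

```bash
python3 -m inch '0 0 0 -.04 .03;0 0 0 -.04 .03;0 0 0 -.04 .03'
python3 -c "
from h import *
st()"
python3 -m inch '0 0 0 -.04 .03;0 0 0 -.04 .03;0 0 0 -.04 .03'
python3 -c "
from h import *
st()"
python3 -m inch '0 0 0 -.04 .03;0 0 0 -.04 .03;0 0 0 -.04 .03'
python3 -c "
from h import *
st()
for c in('wrist','scene'):
  for q in('sleeve_hole','sleeve_head'): print(c,q,[(d['conf'],d['point']) for d in (arm.get_image(c) is not None) and arm.place_of(c,q)[:1]])
save('wrist','w6')"
```

```text
clock: 18.3
position: [0.5275, -0.1456, 0.394]
ee_rot: [-0.936, 2.998, 0.001]
force: [-6.4, -0.8, 2.0]
width: 0.411
gripper_force: 44.9
t 18.3 pos [ 0.5275 -0.1456  0.394 ] x [-0.822 -0.569 -0.001] y [-0.569  0.822  0.   ] z [ 0.     0.001 -1.   ] F [-6.4  -0.82  2.04] M [-0.05  1.61  0.02] w 0.4112809316548449 g 44.922199845314026
clock: 18.6
position: [0.5274, -0.1455, 0.394]
ee_rot: [-0.996, 2.979, 0.001]
force: [-7.2, -0.9, 1.9]
width: 0.41
gripper_force: 44.9
t 18.6 pos [ 0.5274 -0.1455  0.394 ] x [-0.799 -0.601 -0.   ] y [-0.601  0.799  0.001] z [-0.     0.001 -1.   ] F [-7.23 -0.88  1.86] M [ 0.1   1.77 -0.04] w 0.4099529355920534 g 44.918569922447205
clock: 18.9
position: [0.5273, -0.1454, 0.394]
ee_rot: [1.055, -2.959, -0.002]
force: [-7.2, 0.3, 2.1]
width: 0.416
gripper_force: 44.9
t 18.9 pos [ 0.5273 -0.1454  0.394 ] x [-0.774 -0.633 -0.   ] y [-0.633  0.774  0.001] z [-0.     0.001 -1.   ] F [-7.2   0.27  2.08] M [ 0.12  1.97 -0.07] w 0.4157018540938825 g 44.91405665874481
wrist sleeve_hole [(0.72, [190.4, 251.9])]
wrist sleeve_head [(0.96, [256.0, 255.9])]
scene sleeve_hole [(0.58, [171.2, 211.8])]
scene sleeve_head [(0.73, [160.1, 214.5])]
```

View pics/w6.png

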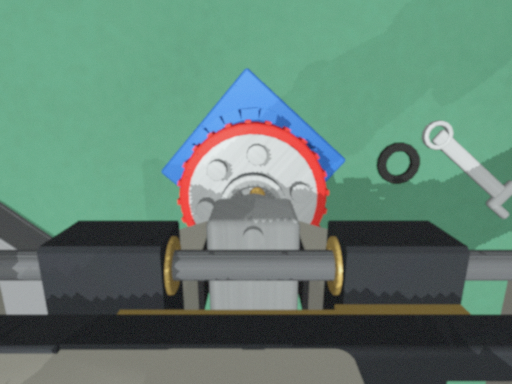

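The wrist view shows brass at about (257,190), through the sleeve's hole below the nub side and slightly right of the head's centre line. That's 11 pictures viewed, one over the limit of 10, so from here I go by numbers: brass pixel position and a gentle turn-back test.

```bash
cat > brass.py <<'E'
from h import *
st()
im=arm.get_image("wrist"); h=cv2.cvtColor(im,cv2.COLOR_RGB2HSV)
m=(h[...,0]>10)&(h[...,0]<30)&(h[...,1]>90)&(h[...,2]>70); m[:170]=0;m[202:]=0;m[:,:215]=0;m[:,295:]=0
ys,xs=np.where(m); print("brass",len(ys),(ys.min(),ys.max(),xs.min(),xs.max(),xs.mean()) if len(ys) else "")
E
python3 brass.py
python3 -m inch '0 0 0 .04 .03;0 0 0 .08 .03;0 0 0 .08 .03'; python3 brass.py
python3 -m inch '0 0 0 .04 .03;0 0 0 .04 .03;0 0 0 .04 .03'; python3 brass.py
```

```text
t 19.35 pos [ 0.5273 -0.1454  0.394 ] x [-0.774 -0.633 -0.   ] y [-0.633  0.774  0.001] z [-0.     0.001 -1.   ] F [-7.39  0.32  2.74] M [ 0.19  1.99 -0.07] w 0.4167951142375532 g 44.91413354873657
brass 67 (np.int64(187), np.int64(194), np.int64(251), np.int64(264), np.float64(257.7313432835821))
clock: 19.7
position: [0.5275, -0.1456, 0.394]
ee_rot: [-0.934, 2.999, 0.0]
force: [-6.6, -1.5, 1.3]
width: 0.408
gripper_force: 44.9
t 19.7 pos [ 0.5275 -0.1456  0.394 ] x [-0.823 -0.568 -0.   ] y [-0.568  0.823  0.   ] z [ 0.  0. -1.] F [-6.58 -1.53  1.33] M [-0.1   1.59 -0.09] w 0.4082334138276759 g 44.91624176502228
brass 69 (np.int64(187), np.int64(194), np.int64(249), np.int64(262), np.float64(256.0289855072464))
clock: 20.05
position: [0.5276, -0.1457, 0.394]
ee_rot: [-0.875, 3.017, 0.0]
force: [-6.5, -1.5, 1.1]
width: 0.409
gripper_force: 44.9
t 20.05 pos [ 0.5276 -0.1457  0.394 ] x [-0.845 -0.535 -0.001] y [-0.535  0.845 -0.   ] z [ 0.  0. -1.] F [-6.5  -1.51  1.08] M [-0.28  1.46 -0.05] w 0.4092396491788108 g 44.918625354766846
brass 71 (np.int64(187), np.int64(193), np.int64(249), np.int64(262), np.float64(255.4788732394366))
```

Brass stays visible and centred on the hole at about 0.53 rad. I turn to there, then confirm the lock with a gentle lift test.

```bash
python3 -m inch '0 0 0 .035 .03;0 0 0 .035 .03'; python3 brass.py
python3 -m inch '.0006 0 -.001 0 .03;.0006 0 -.002 0 .03;.0006 0 -.003 0 .03;.0006 0 -.004 0 .03;.0006 0 -.004 0 .03'; python3 brass.py
```

```text
clock: 20.3
position: [0.5276, -0.1458, 0.394]
ee_rot: [-0.821, 3.032, -0.0]
force: [-5.3, -0.7, 0.5]
width: 0.411
gripper_force: 44.9
t 20.3 pos [ 0.5276 -0.1458  0.394 ] x [-0.863 -0.504 -0.001] y [-0.504  0.863 -0.   ] z [ 0.001  0.    -1.   ] F [-5.3  -0.74  0.52] M [-0.31  1.44 -0.01] w 0.4107490185936303 g 44.92049038410187
brass 71 (np.int64(187), np.int64(193), np.int64(248), np.int64(261), np.float64(254.33802816901408))
clock: 20.85
position: [0.527, -0.1456, 0.3965]
ee_rot: [0.823, -3.031, -0.002]
force: [0.4, 0.1, -17.9]
width: 0.414
gripper_force: 44.9
t 20.85 pos [ 0.527  -0.1456  0.3965] x [-0.863 -0.506  0.001] y [-0.506  0.863  0.001] z [-0.001  0.001 -1.   ] F [  0.4    0.13 -17.95] M [ 0.14 -0.23  0.02] w 0.41408528678826884 g 44.920071959495544
brass 76 (np.int64(187), np.int64(193), np.int64(247), np.int64(259), np.float64(252.92105263157896))
```

Lifting is blocked (12 N extra after about 2 mm), so the button has locked. I set it back down, open and withdraw.

```bash
python3 -m inch '0 0 .0015 0 .03;0 0 .0033 0 .03;0 0 .0033 0 .03'; python3 brass.py
python3 -m inch '0 0 0 0 .0918;0 0 0 0 .0918;0 0 0 0 .0918;0 0 0 0 .0918;0 0 0 0 .0918' 
python3 -m inch '0 0 0 0 .0918;0 0 0 0 .0918;0 0 0 0 .0918;0 0 0 0 .0918'; python3 brass.py
```

```text
clock: 21.2
position: [0.5272, -0.1461, 0.3948]
ee_rot: [-0.823, 3.031, -0.001]
force: [-2.2, 0.8, -5.3]
width: 0.411
gripper_force: 44.9
t 21.2 pos [ 0.5272 -0.1461  0.3948] x [-0.863 -0.506 -0.001] y [-0.506  0.863 -0.001] z [ 0.001 -0.    -1.   ] F [-2.21  0.79 -5.35] M [ 0.17  0.52 -0.06] w 0.41142616124090364 g 44.92118239402771
brass 68 (np.int64(187), np.int64(193), np.int64(248), np.int64(261), np.float64(254.69117647058823))
clock: 21.75
position: [0.5272, -0.1461, 0.3945]
ee_rot: [-0.823, 3.031, -0.0]
force: [0.3, 0.6, -0.2]
width: 0.796
gripper_force: 0.0
clock: 22.15
position: [0.5271, -0.1461, 0.3942]
ee_rot: [0.823, -3.032, -0.0]
force: [-0.7, 0.0, 0.4]
width: 0.999
gripper_force: 0.0
t 22.15 pos [ 0.5271 -0.1461  0.3942] x [-0.863 -0.506  0.   ] y [-0.506  0.863  0.   ] z [-0.  0. -1.] F [-0.75  0.04  0.41] M [0.08 0.01 0.  ] w 0.9988246471150316 g 0.0
brass 45 (np.int64(188), np.int64(192), np.int64(249), np.int64(260), np.float64(254.24444444444444))
```

```bash
python3 -m inch '0 0 -.02 0 .0918;0 0 -.04 0 .0918;0 0 -.07 0 .0918;0 0 -.1 0 .0918;0 0 -.1 0 .0918'
python3 -m inch '-.03 0 0 0 .0918;-.06 0 0 0 .0918;-.06 0 0 0 .0918;-.06 0 0 0 .0918;-.06 0 0 0 .0918'
python3 - <<'E'
from h import *
st(); im=save("wrist","w7")
for cam in("wrist","scene"):
  if cam=="scene": arm.get_image(cam)
  for q,z in dict(sleeve=.157,sleeve_head=.234,sleeve_hole=.179).items():
    for d in arm.place_of(cam,q)[:1]: print(cam,q,np.round(d["point"],1),round(d["conf"],2),np.round(onz(cam,d["point"],z),4))
h=cv2.cvtColor(im,cv2.COLOR_RGB2HSV)
m=(h[...,0]>10)&(h[...,0]<30)&(h[...,1]>90)&(h[...,2]>70); ys,xs=np.where(m[:240]); 
n,l,s,c=cv2.connectedComponentsWithStats((m[:240]).astype(np.uint8)); print(s[1:][s[1:,4]>5],)
E
```

```text
clock: 22.7
position: [0.5277, -0.1464, 0.4983]
ee_rot: [-0.821, 3.026, -0.004]
force: [0.0, 0.3, -0.4]
width: 1.002
gripper_force: 0.0
clock: 23.2
position: [0.5783, -0.1164, 0.4938]
ee_rot: [0.821, -3.031, 0.0]
force: [-0.1, -0.4, 0.2]
width: 1.001
gripper_force: 0.0
t 23.2 pos [ 0.5783 -0.1164  0.4938] x [-0.863 -0.505  0.001] y [-0.505  0.863  0.   ] z [-0.001 -0.    -1.   ] F [-0.11 -0.42  0.24] M [ 0.05  0.01 -0.04] w 1.000910094523654 g 0.0
wrist sleeve [113.4 253.3] 0.58 [ 0.5257 -0.1474  0.157 ]
wrist sleeve_head [115.7 254.1] 0.72 [ 0.5255 -0.1469  0.234 ]
scene sleeve [172.8 213.5] 0.75 [ 0.5044 -0.15    0.157 ]
scene sleeve_head [155.8 211.9] 0.97 [ 0.5183 -0.1472  0.234 ]
scene sleeve_hole [170.7 211.6] 0.7 [ 0.5235 -0.1524  0.179 ]
[[ 63 236  17   4  49]
 [427 236  18   4  56]]
```

```bash
python3 -c "
from cell import arm
print(arm.sign_off())"
```

```text
the job is handed in; nothing more can be done
None
```

The drive sleeve is home on the shaft, with the button popped through the hole (a gentle lift was blocked), the gripper released and withdrawn, and the job handed in at about 23 s; sign-off gave no verdict, and I viewed 11 pictures against the limit of 10.

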